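# Fit the set-screw collar on the flats of a dish turntable spindle and hold it home

## Robot

A 7-joint arm with a two-finger parallel gripper is mounted at the origin on the work surface. World frame = base frame: x ahead of the robot, y to its left, z up, the work surface at z = 0. Lengths are in mm, angles in degrees, forces in N, time in s.
With the tool pointing down it reaches from about 350 to 900 mm from the base axis. Payload 7.2 kg.
Tool frame: the origin (TCP) lies between the finger pads; the fingertips stand 19 mm ahead of it and the grasp point (between the pads) is the TCP (arm.tcp_to_tips is the distance from the TCP to the fingertips, in mm); z points along the fingers, y is the line along which they close (so a half turn about z gives the same grasp; the last joint's range is limited). The gripper opens to 85 mm and grips with 20 to 120 N. Pads are 22 mm wide; open, the fingers measure 114 mm over their backs; the gripper's body (76 mm by 85 mm) begins 54 mm behind the grasp point. The pads swing forward as they close: fully open they stand 13 mm farther back than shut.
Start: joints at [70.462, 23.554, -0.728, 91.456, 0.321, 64.991, -4.71], TCP at [168.381, -601.894, 218.797] pointing down, gripper open.
Joint ranges: [-169.25, 169.25], [-16.82, 113.86], [-84.01, 82.57], [7.8, 145.47], [-59.2, 239.2], [7.22, 106.19], [-163.78, 163.78]. Speed limits (degrees/s): [136.94, 136.94, 172.46, 172.46, 180, 180, 180].

## Interface

Orientations are given as a 3x3 rotation matrix whose columns are the frame's x, y, z axes.
In Python, from plant import arm, optics, job gives the robot as it stands.
- The arm moves only by the tool send_rows, never from a script. Its argument "commands" is a list that holds one entry, the list of rows, each a list of 4 numbers: the shift along the world's x, y, z in cm, then the turn about the world's z in degrees. In form: [[[dx, dy, dz, roll], ...]]. A call has 1 to 5 rows; each row shifts and turns the commanded pose from where the row before left it; what a row does not reach is not made up. A row lasts 1/12 s, in which the tool goes at most 41.7 mm and 7.16 degrees, less where a joint would pass 70% of its speed; a pose out of reach is approached as far as the arm can. A call with a gripper value outside its range is refused whole. "claw" is the gripper command: -1 is shut, 1 is fully open, values between are in proportion, set as the call begins (left out, the last holds). The fingers move at their own pace and stop on an object; the grip force is fixed at half the most. Time passes only in rows, so rows that do not move let the fingers close. It gives the time, the measured TCP pose, the force, the opening and the grip force at its end, in the units of the state.
- arm.state(): the state, without advancing time (a new reading comes with each control period).
- optics.snapshot(name): name is "scene" or "top"; returns (picture, depth): 420x560x3 uint8, red, green, blue; 420x560 float32, mm along the optical axis (not along the pixel's ray), 0 where there is no reading.
- optics.camera_model(name): a dict with "fx", "fy", "cx", "cy" (pixels), "R" (3x3) and "t" (3): a world point X has camera coordinates R X + t. Camera axes: x right, y down, z forward; pixel columns grow to the right and rows downward; lengths in mm; the calibration is good to about 2 mm. A picture is of the moment at which its call begins. camera_model takes no time and is no camera call.
- job.close_job(): hands the job in; it is judged then, once.
The state is a dict: "t": time; "qpos": joint angles; "qd": joint speeds; "tau": joint torques, N m; "position": TCP position; "tcp_rot": TCP orientation; "ft_force": force on the tool from outside, world axes, zero at the start; "torque": the same for the moment, N m; "width": opening from 0.0 (shut) to 1.0 (fully open); "grasp_force": force on a finger pad.
Only numpy, scipy, OpenCV 4.12 (cv2) and the standard library are available. Lean on these libraries where they do the work, as an engineer would, in place of code of your own. Each camera call takes 0.05 s, during which the arm holds its last target. There are 200 camera calls.

## Task

Feel for the two flats on the bare steel spindle of the round white turntable drive with the fingers, grip it squarely across them and turn it until a flat faces the forked key rest. Then take the collar with the set screw from the tray, slide it down over the spindle with its screw facing the key rest, fully home on the shoulder, and finish while still gripping the collar and pressing it down with a light steady push of about 5 to 15 newtons, so that a colleague can tighten the screw. Leave everything else where it is.

Things in the scene. Friction and masses are not known exactly. Their poses are not given: they have to be found in the camera images.
- station: The fixed turntable drive, left or right of the tray: a round white base, 190 mm across, 45 mm high, origin at the centre of its underside, z up. A small steel fork (key rest) stands on its top towards the station's -x. On its vertical axis turns a steel spindle: a round shoulder 40 mm across (45 to 55 mm above the bench) and above it the bare shaft (see spindle_top).
- spindle_top (a point): centre of the shaft's top end, 91 mm above the bench; this frame does not turn with the spindle. The shaft is 24 mm thick, its last 6 mm tapered, with two opposite parallel flats over its length, 16 mm apart, 18 mm wide. Fingers closed across it stand 16 mm apart when square on the flats, 24*cos(48 deg - a) mm when a deg (below 48) off square, else 24 mm.
- axis_home (a point): point on the spindle's axis, 69 mm above the bench, where the collar's centre lies when fully home; fixed, does not turn with the spindle. The spindle turns either way without stops, with light friction (0.15 N m; a hard squeeze on a corner can turn it), and stays where left. How its flats face at the start is not told (28 deg or more from facing the key rest): feel or see it.
- key_rest (a point): the notch of the forked key rest, 83 mm from the spindle's axis towards the station's -x, 69 mm above the bench; the fork's prongs end 78 mm above the bench.
- collar_center (a point): centre (half-way up, on the bore's axis) of the loose aluminium collar: 44 mm across, 28 mm high, 90 g, standing on the tray, bore upright. z up along the bore; -x towards its one set screw. The 25 mm bore has two inner flats 17.2 mm apart, behind and opposite the screw: it goes over the spindle only with the screw square to one of the spindle's flats (play about 4 deg).
- collar_screw (a point): the head of the collar's set screw, a dark cylinder 10 mm across that sticks out 7.5 mm from the collar's side, half-way up; this point is 25.5 mm from the bore's axis towards the collar's -x.
- tray: fixed grey plastic parts tray, 160 x 310 mm; floor 4 mm and rim 8 mm above the bench; origin at the centre of its underside. Collar, spacer and cap stand in a row along its y axis, about 100 mm apart, in any order; the hex key lies along its +x edge.
- spacer_center (a point): plain aluminium ring without any screw, 44 mm across, bore 25 mm, 14 mm high; a bystander on the tray (point at its centre, half-way up)
- cap_center (a point): solid stepped aluminium cap, 42 mm across, 26 mm high, no bore; a bystander on the tray (point at its centre, half-way up)
- hexkey_center (a point): L-shaped dark steel hex key, arms 80 and 25 mm, 5 mm thick, lying on the tray; a bystander (point at its centre, half-way up)
- marker_center (a point): blue marker with a black cap, 135 mm long, 13 mm thick, lying on the bench; a bystander (point at its centre, half-way up)
- tape_center (a point): roll of cream tape lying flat, 100 mm across, 25 mm high; a bystander (point at its centre, half-way up)
- beaker_center (a point): empty glass beaker, 68 mm across, 90 mm high; a bystander (point at its centre, half-way up)
- dishes_center (a point): stack of five pale culture dishes, 98 mm across, 90 mm high; a bystander (point at its centre, half-way up)
- burner_center (a point): conical steel burner, 72 mm across the foot, 117 mm high, not lit; a bystander (point at its centre, half-way up)
Things that resemble listed ones, but are neither listed nor needed, are in the scene too. There is more than one size of the station; the job needs the smaller. What is shaped like the part that bears collar_center but red is not meant.

How it is judged (in metres and radians):
On the way, in this order (a step that is already met when the one before it is completed fails the run):
1. the fingers grip the bare spindle squarely across its two flats (contact force between the fingers and spindle_c0 above 1 N and contact force between the fingers and spindle_c1 above 1 N), for 0.2 s.
2. the collar is lifted from the tray by the fingers (height (world z) of collar_center above 0.045 m and contact force between the fingers and collar above 1 N), for 0.1 s.
3. the collar is home on the spindle's shoulder (horizontal distance between collar_center and axis_home below 0.0025 m and z of collar_center in the frame of station below 0.0725 m and angle between collar_center's own z axis and vertical below 0.08 rad), for 0.2 s.
At the end, for the whole second after the job is handed in: Collar within 2.5 mm of the spindle's axis, at most 3.5 mm above its home height, upright within 4.5 degrees, screw head within 5 mm sideways of the key rest's direction; fingers grip it (over 2 N), it presses on spindle and shoulder with 2.5 to 40 N, and it is still (all of step 3 and y of collar_screw in the frame of station between -0.005 and 0.005 m and x of collar_screw in the frame of station below -0.015 m and contact force between the fingers and collar above 2 N and contact force between collar and station between 2.5 and 40 N and linear speed of collar below 0.02 m/s); the arm keeps its last pose, push and grip.
It fails at once if a bystander was moved by more than 30 mm (distance of any of spacer_center, cap_center, hexkey_center, marker_center, tape_center, beaker_center, dishes_center, burner_center from where it was at the start of the episode above 0.03 m).
It also fails if it takes over 64 s, if anything falls off the work surface, if the arm or the gripper's body presses on something with over 40 N, if the wrist force passes 120 N, or if a joint passes its speed limit or range.

## Working session

There is one attempt and no reset: what is moved stays moved. The work goes in short steps, Python scripts to look and compute and a tool call to move; the robot and the scene stay as the last step left them, time stands still between calls to the robot, and variables do not carry over. Pictures are saved under pics/ and viewed, at most 10 in all, crops included, and the job is handed in when it is done.

Besides the shell and the picture viewer there is one more tool, called after "Emit:" as a command line: name --argument value ..., lists and objects as JSON in quotes. send_rows: Moves the arm, as the interface text tells. Its arguments: {"type":"object","properties":{"commands":{"type":"array","items":{"type":"array","items":{"type":"array","items":{"type":"number"}}}},"claw":{"type":"number"}},"required":["commands"]}

```bash
mkdir -p pics; python3 - <<'E'
from plant import arm, optics
import cv2,numpy as np
for n in("scene","top"):
    p,d=optics.snapshot(n); cv2.imwrite(f"pics/{n}0.png",p[...,::-1]); np.savez(f"{n}0.npz",p=p,d=d)
    print(optics.camera_model(n))
s=arm.state(); print(s)
E
```

```text
{'fx': 506.24276654314076, 'fy': 506.24276654314076, 'cx': 274.37757044181893, 'cy': 201.7871738237501, 'R': array([[ 0.72186165,  0.69179071,  0.01847651],
       [ 0.44117816, -0.43945736, -0.78245707],
       [-0.53317689,  0.57297718, -0.62243036]]), 't': array([-348.55165274, -165.11053246, 1453.41789498])}
{'fx': 416.9090504764288, 'fy': 416.9090504764288, 'cx': 276.63281235880424, 'cy': 208.0590751225922, 'R': array([[ 0.00549914, -0.99996554,  0.00621894],
       [-0.9836661 , -0.00652823, -0.17988435],
       [ 0.17991875, -0.00512815, -0.98366811]]), 't': array([ -20.12106035,  530.56231622, 1130.67685453])}
{'t': 0.1, 'qpos': array([70.46177521, 23.59606479, -0.72788434, 91.49806067,  0.31992218,
       64.99065472, -4.71080542]), 'qd': array([-0.05823156, -0.13181738, -0.121727  , -0.11191117, -0.09891976,
        0.03585812, -0.0062522 ]), 'tau': array([ 2.59032480e-03, -6.01832914e+01,  6.84400331e-01, -3.00091910e+01,
        1.40841905e-02,  6.40957063e-03, -4.03072443e-05]), 'position': array([ 168.23747534, -601.45788731,  218.03887903]), 'tcp_rot': array([[ 9.63021023e-01,  2.69425842e-01, -4.75356397e-04],
       [ 2.69426246e-01, -9.63020061e-01,  1.36385003e-03],
       [-9.03213042e-05, -1.44148974e-03, -9.99998957e-01]]), 'ft_force': array([ 0.6899051 , -0.09410359, -0.77350766]), 'torque': array([ 0.02979334, -0.00298241,  0.03386466]), 'grasp_force': 0.0, 'width': 0.9991302978165679}
```

View pics/scene0.png

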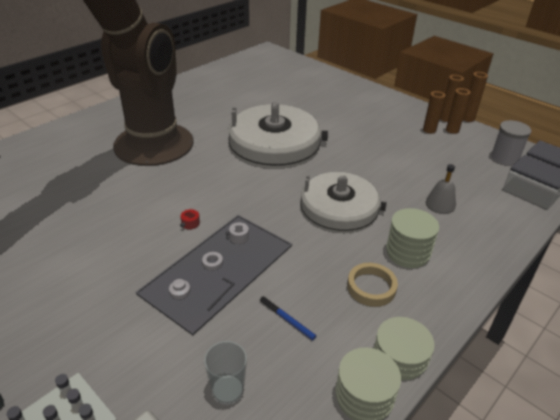

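View pics/top0.png

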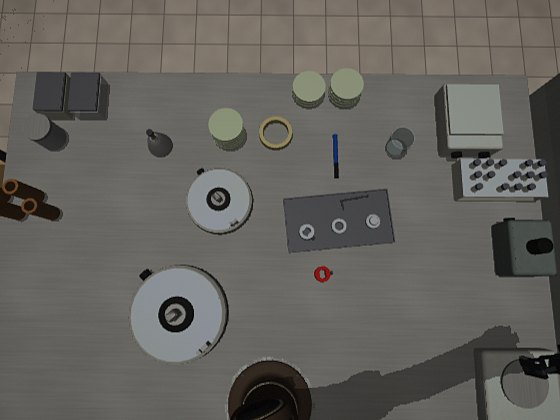

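The top view shows two white drives: small at (220,200), large at (179,313). The small one is meant. The ring candidates on the tray are (307,232), (339,226) and (374,221), and the red one at (322,273) is excluded. I'll confirm with an enlarged crop.

```bash
python3 - <<'E'
import cv2,numpy as np
t=np.load("top0.npz")["p"][...,::-1]; s=np.load("scene0.npz")["p"][...,::-1]
r=lambda im,x,y,w,h:cv2.resize(im[y:y+h,x:x+w],(400,300),interpolation=cv2.INTER_CUBIC)
a=np.hstack([r(t,180,162,80,60),r(s,297,165,80,60)]);b=np.hstack([r(t,285,200,60,45),r(s,205,215,60,45)])
cv2.imwrite("pics/c1.png",np.vstack([a,b]))
E
```

```text
(no output)
```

View pics/c1.png

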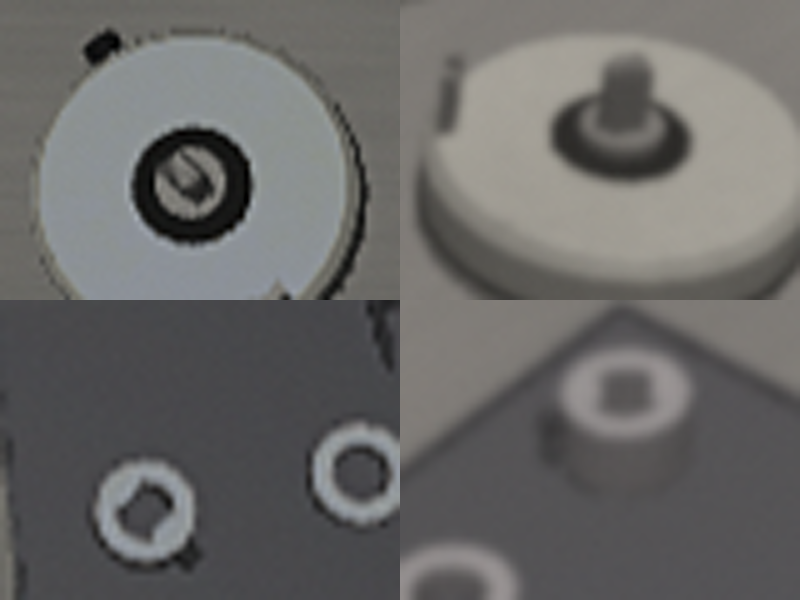

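The crop shows that the collar is the ring at top-view (307,232), with its dark screw at (314,238.5). The ring at (339,226) has no screw, so it is the spacer. The small drive's fork is near (236,223), and the spindle flats seem to run from upper left to lower right. Next I'll compute positions.

```bash
cat > h.py <<'E'
import numpy as np,cv2
from plant import optics
def cloud(n,d):
    m=optics.camera_model(n); v,u=np.mgrid[:420,:560]
    c=np.stack([(u-m["cx"])/m["fx"]*d,(v-m["cy"])/m["fy"]*d,d],-1)
    return (c-m["t"])@m["R"]
def ray(n,u,v,z):
    m=optics.camera_model(n); r=np.array([(u-m["cx"])/m["fx"],(v-m["cy"])/m["fy"],1])@m["R"]
    o=-m["t"]@m["R"]; return o+r*(z-o[2])/r[2]
E
python3 - <<'E'
from h import *
np.set_printoptions(precision=1,suppress=True)
t0=np.load("top0.npz");P=cloud("top",t0["d"]);p=t0["p"]
sc=np.load("scene0.npz");S=cloud("scene",sc["d"])
g=ray("top",220,200,45);print("guess",g)
def circ(Q):
    (x,y),r=cv2.minEnclosingCircle(Q.astype(np.float32)); return np.array([x,y,r])
for n,X in(("top",P),("scene",S)):
    R=np.hypot(*(X[...,:2]-g[:2]).transpose(2,0,1))
    k=(R<130)&(abs(X[...,2]-45)<4); c=circ(X[k][:,:2]);print(n,"disc",c,np.median(X[k][:,2]))
    R=np.hypot(*(X[...,:2]-c[:2]).transpose(2,0,1))
    f=(R>65)&(R<97)&(X[...,2]>58)&(X[...,2]<90);Q=X[f];print("fork",len(Q),Q.mean(0),np.rad2deg(np.arctan2(*(Q.mean(0)[:2]-c[:2])[::-1])))
    s=(R<25)&(X[...,2]>70);print("shaft",s.sum(),X[s].mean(0),X[s][:,2].max())
    s=(R<30)&(abs(X[...,2]-55)<3);print("shoulder",s.sum(),X[s].mean(0))
    h=ray("top",306.8,231.8,32)
    R=np.hypot(*(X[...,:2]-h[:2]).transpose(2,0,1));k=(R<32)&(abs(X[...,2]-32)<4);print("collar",k.sum(),circ(X[k][:,:2]),X[k].mean(0),h)
    if n=="top":
        # dark screw pixels
        gr=p.mean(-1);k=(R<36)&(gr<45);v,u=np.nonzero(k);print("dark",[(a,b,int(gr[b,a])) for a,b in zip(u,v)][:40])
# disc by colour ellipse fit, in world at z=45
m=(p.min(-1)>135)&(np.hypot(*(np.mgrid[:420,:560][::-1]-np.array([220,200])[:,None,None]))<45)
c,_=cv2.findContours(m.astype(np.uint8),0,1);c=max(c,key=len);h=cv2.convexHull(c)
e=cv2.fitEllipse(h);print(e,ray("top",*e[0],45))
print("screw px",ray("top",313.8,238.5,18))
E
```

```text
guess [553.5 144.2  45. ]
top disc [556.7 149.4  93. ] 45.01991326502986
fork 34 [485.9 103.   71.9] -146.77991795230162
shaft 52 [553.5 148.7  88. ] 94.45541822154962
shoulder 84 [554.7 148.   54.9]
collar 123 [ 466.2 -101.7   22. ] [ 466.4 -100.7   31.8] [ 465.7 -103.    32. ]
dark [(np.int64(308), np.int64(228), 34), (np.int64(309), np.int64(229), 34), (np.int64(310), np.int64(230), 24), (np.int64(300), np.int64(236), 35), (np.int64(313), np.int64(236), 36), (np.int64(313), np.int64(237), 34), (np.int64(302), np.int64(238), 39), (np.int64(311), np.int64(238), 24), (np.int64(312), np.int64(238), 37), (np.int64(313), np.int64(238), 44), (np.int64(314), np.int64(238), 38), (np.int64(309), np.int64(239), 30), (np.int64(312), np.int64(239), 34), (np.int64(313), np.int64(239), 37)]
scene disc [558.8 148.4  93.4] 46.4936772234808
fork 54 [490.1 102.3  71.9] -146.1360050309059
shaft 102 [559.3 147.3  84. ] 94.2602396145515
shoulder 95 [561.  145.5  55.3]
collar 186 [468.2 -99.8  24.4] [ 468.5 -101.4   32.6] [ 465.7 -103.    32. ]
((217.96646118164062, 199.18856811523438), (59.214622497558594, 61.302284240722656), 68.02812194824219) [555.8 150.1  45. ]
screw px [ 448.3 -124.    18. ]
```

Emit:
send_rows --commands '[[[1.85, 3.58, 0, 1.7], [1.85, 3.58, 0, 1.7], [1.85, 3.58, 0, 1.7], [1.85, 3.58, 0, 1.7], [1.85, 3.58, 0, 1.7]]]' --claw 0.3

```text
t: 0.52
position: [261.2, -420.9, 218.5]
tcp_rot: [[0.912, 0.41, -0.0], [0.41, -0.912, 0.0], [-0.0, -0.001, -1.0]]
ft_force: [1.7, -0.6, 1.3]
width: 0.653
grasp_force: 0.0
```

Emit:
send_rows --commands '[[[1.85, 3.58, 0, 1.7], [1.85, 3.58, 0, 1.7], [1.85, 3.58, 0, 1.7], [1.85, 3.58, 0, 1.7], [1.85, 3.58, 0, 1.7]]]'

```text
t: 0.93
position: [353.6, -242.0, 218.8]
tcp_rot: [[0.842, 0.54, -0.0], [0.54, -0.842, -0.0], [-0.0, 0.0, -1.0]]
ft_force: [0.1, -0.3, -0.7]
width: 0.65
grasp_force: 0.0
```

Emit:
send_rows --commands '[[[1.85, 3.58, 0, 1.7], [1.85, 3.58, 0, 1.7], [1.85, 3.58, 0, 1.7], [1.85, 3.58, 0, 1.7], [1.85, 3.58, 0, 1.7]]]'

```text
t: 1.35
position: [446.2, -63.1, 218.9]
tcp_rot: [[0.752, 0.659, 0.0], [0.659, -0.752, -0.0], [-0.0, 0.0, -1.0]]
ft_force: [0.8, -0.6, -0.4]
width: 0.647
grasp_force: 0.0
```

Emit:
send_rows --commands '[[[1.85, 3.58, 0, 1.7], [1.85, 3.58, 0, 1.7], [1.85, 3.58, 0, 1.7], [1.85, 3.58, 0, 1.7], [1.85, 3.58, 0, 0.4]]]'

```text
t: 1.77
position: [538.8, 115.7, 218.5]
tcp_rot: [[0.664, 0.748, -0.0], [0.748, -0.664, -0.0], [-0.0, -0.0, -1.0]]
ft_force: [1.2, -0.7, -0.0]
width: 0.651
grasp_force: 0.0
```

```bash
python3 - <<'E'
from h import *
from plant import arm
np.set_printoptions(precision=2,suppress=True)
for n in("top","scene"):
    d=np.load(n+"0.npz")["d"];X=cloud(n,d)
    R=np.hypot(*(X[...,:2]-[557,149]).transpose(2,0,1));k=(R<22)&(X[...,2]>86);Q=X[k][:,:2]
    w,V=np.linalg.eigh(np.cov(Q.T));print(n,len(Q),Q.mean(0),w**.5,np.rad2deg(np.arctan2(V[1,1],V[0,1])))
s=arm.state();print(s["position"],s["tcp_rot"],s["qpos"],s["t"],s["width"],s["ft_force"])
E
```

```text
top 37 [555.06 149.02] [3.94 5.87] -135.0919954168236
scene 46 [558.45 149.13] [4.41 6.45] -141.74127910573307
[538.81 115.73 218.49] [[ 0.66  0.75 -0.  ]
 [ 0.75 -0.66 -0.  ]
 [-0.   -0.   -1.  ]] [ 10.32  20.12 -34.97 100.07  12.7   63.81 -70.26] 1.7667 0.6511016834517354 [ 1.19 -0.72 -0.04]
```

Emit:
send_rows --commands '[[[1.82, 3.33, 0, -5], [0, 0, -3, 0], [0, 0, -3, 0], [0, 0, -3, 0], [0, 0, 0, 0]]]' --claw 0.1

```text
t: 2.18
position: [552.9, 146.1, 122.9]
tcp_rot: [[0.727, 0.687, -0.009], [0.687, -0.727, -0.003], [-0.009, -0.005, -1.0]]
ft_force: [-0.2, -1.0, 0.5]
width: 0.545
grasp_force: 0.0
```

Emit:
send_rows --commands '[[[0, 0, -2, 0], [0, 0, -1.5, 0], [0, 0, -1, 0], [0, 0, -0.45, 0], [0, 0, 0, 0]]]'

```text
t: 2.6
position: [556.5, 147.2, 79.3]
tcp_rot: [[0.728, 0.686, -0.001], [0.686, -0.728, -0.0], [-0.001, -0.0, -1.0]]
ft_force: [0.7, 0.2, -0.5]
width: 0.55
grasp_force: 0.0
```

Emit:
send_rows --commands '[[[0, 0, 0, 0], [0, 0, 0, 0], [0, 0, 0, 0], [0, 0, 0, 0], [0, 0, 0, 0]]]' --claw -1

```text
t: 3.02
position: [556.8, 147.4, 79.8]
tcp_rot: [[0.727, 0.686, 0.001], [0.686, -0.727, 0.0], [0.001, 0.001, -1.0]]
ft_force: [-0.0, -0.0, -0.1]
width: -0.001
grasp_force: 0.0
```

Emit:
send_rows --commands '[[[0, 0, 0, 0], [0, 0, 0, 0], [0, 0, 0, 0], [0, 0, 0, 0], [0, 0, 0, 0]]]'

```text
t: 3.43
position: [556.6, 147.4, 79.3]
tcp_rot: [[0.727, 0.686, -0.0], [0.686, -0.727, -0.0], [-0.0, -0.0, -1.0]]
ft_force: [1.3, -0.9, -0.5]
width: -0.004
grasp_force: 0.0
```

Shut on nothing, so I'll take a look.

```bash
python3 - <<'E'
from h import *
t=optics.snapshot("top");s=optics.snapshot("scene")
np.savez("l1.npz",t=t[1],s=s[1])
r=lambda im,x,y,w,h:cv2.resize(im[y:y+h,x:x+w,::-1],(400,300),interpolation=cv2.INTER_CUBIC)
cv2.imwrite("pics/c2.png",np.hstack([r(t[0],160,140,120,90),r(s[0],277,120,120,90)]))
E
```

```text
(no output)
```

View pics/c2.png

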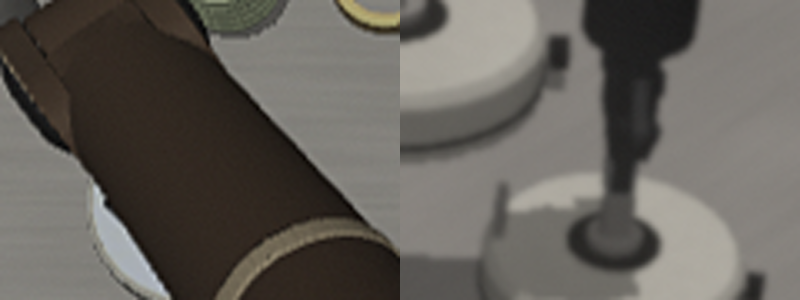

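```bash
python3 - <<'E'
from h import *
from plant import arm
np.set_printoptions(precision=1,suppress=True)
X=cloud("scene",np.load("l1.npz")["s"])
for v in range(160,196,2):
    row=[(u,)+tuple(np.round(X[v,u]).astype(int)) for u in range(334,352,3)]
    print(v,*[f"{u}:{x},{y},{z}" for u,x,y,z in row])
print(arm.tcp_to_tips,arm.state()["position"])
E
```

```text
160 334:422,302,5 337:426,309,4 340:559,130,151 343:585,102,177 346:595,99,183 349:599,105,182
162 334:426,296,3 337:432,303,3 340:558,131,145 343:587,100,173 346:590,107,172 349:597,108,174
164 334:431,291,1 337:439,293,4 340:564,123,146 343:582,109,161 346:587,113,162 349:591,119,161
166 334:440,279,5 337:444,287,3 340:568,119,144 343:574,121,147 346:577,129,144 349:581,135,143
168 334:444,274,3 337:452,277,5 340:555,139,123 343:565,137,129 346:570,141,129 349:472,304,2
170 334:450,267,2 337:455,273,2 340:556,139,118 343:564,138,122 346:569,144,122 349:477,297,1
172 334:491,209,45 337:497,213,46 340:554,142,110 343:562,143,113 346:571,142,118 349:484,289,2
174 334:497,201,46 337:502,207,45 340:558,137,109 343:563,143,108 346:569,145,110 349:524,228,46
176 334:503,193,47 337:507,200,45 340:559,137,104 343:564,142,103 346:571,143,107 349:530,219,47
178 334:508,187,46 337:513,193,46 340:557,141,95 343:562,146,95 346:568,148,97 349:536,211,48
180 334:515,179,48 337:518,187,45 340:558,140,90 343:562,147,89 346:566,153,88 349:540,206,47
182 334:518,174,46 337:548,144,77 340:558,142,83 343:562,149,81 346:567,152,83 349:546,198,48
184 334:528,161,52 337:551,140,75 340:558,143,77 343:562,149,76 346:567,153,76 349:551,192,47
186 334:538,148,57 337:551,141,68 340:558,143,71 343:563,148,71 346:568,153,71 349:558,181,51
188 334:544,141,59 337:551,143,61 340:559,143,66 343:563,149,65 346:568,155,64 349:568,168,57
190 334:547,136,57 337:553,140,58 340:558,145,58 343:565,148,60 346:567,158,56 349:573,161,58
192 334:550,133,54 337:556,138,55 340:562,140,57 343:566,147,55 346:573,150,57 349:576,158,54
194 334:552,131,50 337:561,131,55 340:567,134,57 343:572,139,57 346:576,146,55 349:578,155,52
19.0 [556.6 147.4  79.3]
```

```bash
python3 - <<'E'
from h import *
np.set_printoptions(precision=1,suppress=True)
p,d=optics.snapshot("scene");X=cloud("scene",d)
cv2.imwrite("pics/c3.png",cv2.resize(p[110:200,295:395,::-1],(667,600),interpolation=cv2.INTER_CUBIC))
k=(np.hypot(X[...,0]-557,X[...,1]-147)<70)&(X[...,2]>50)
for z in range(50,260,10):
    q=k&(abs(X[...,2]-z)<5); 
    if q.sum(): Q=X[q]; a=(Q[:,:2]-[557,147])@np.array([[.727,.686],[.686,-.727]]); print(z,q.sum(),"toolx",a[:,0].min(),a[:,0].max(),"tooly",a[:,1].min(),a[:,1].max(),p[q].mean(0))
E
```

```text
50 130 toolx -41.269673759775635 51.08468234804576 tooly -60.96099337617385 63.41640807681319 [72.2 70.4 66.9]
60 95 toolx -16.468086561040284 22.007952747096237 tooly -19.77504040835755 18.40694169844849 [79.  76.8 73.9]
70 35 toolx -8.542509722353731 13.385235990000066 tooly -2.2349633006643037 7.662222099919102 [76.1 73.8 71.1]
80 37 toolx -9.220935841940628 14.417642181550335 tooly -5.889141225430173 6.621510972636951 [81.2 78.9 75.7]
90 34 toolx -7.839821425880069 13.47625081142313 tooly -4.682808732510099 7.8406048717513706 [82.6 80.6 77.6]
100 20 toolx -9.628637886415827 11.825965250665778 tooly 2.3288483217679765 12.737692178260625 [77.8 76.3 73.8]
110 40 toolx -10.104977091235954 10.757837576636376 tooly -6.210458854889884 13.157701979724143 [60.5 59.5 57.6]
120 35 toolx -9.156654140077581 12.131305646468615 tooly 0.38550700892393774 16.100241955881824 [55.  54.1 52.8]
130 13 toolx -10.53915924938279 7.5701216726657625 tooly 3.8346513688986343 14.209519548014192 [47.  45.9 44.9]
140 23 toolx -12.44624712466498 13.225942420409227 tooly -8.524214141753863 32.28356639233953 [52
[... 543 characters left out ...]
97157914695808 [47.7 46.8 46. ]
200 89 toolx -18.50680264966946 19.745600141618763 tooly -11.932225312706954 45.37636748422007 [43.6 42.8 42.2]
210 52 toolx -10.316426690098814 12.654001445414158 tooly 14.324272893326977 41.500066085499355 [36.1 35.5 35.2]
220 67 toolx -34.550330042275164 26.10133147357849 tooly 6.833327488029491 38.19021358731799 [41.2 40.4 39.5]
230 139 toolx -36.53810608841271 37.82513932227114 tooly -4.173204722015555 39.612148787060434 [38.2 37.3 36.6]
240 144 toolx -35.99617146292365 36.08526729996424 tooly 2.057450038101916 37.778895671078956 [33.6 32.9 32.4]
250 152 toolx -36.39731077599432 37.53469112495506 tooly -3.144754854825954 38.34008332644277 [34.  33.2 32.8]
```

View pics/c3.png

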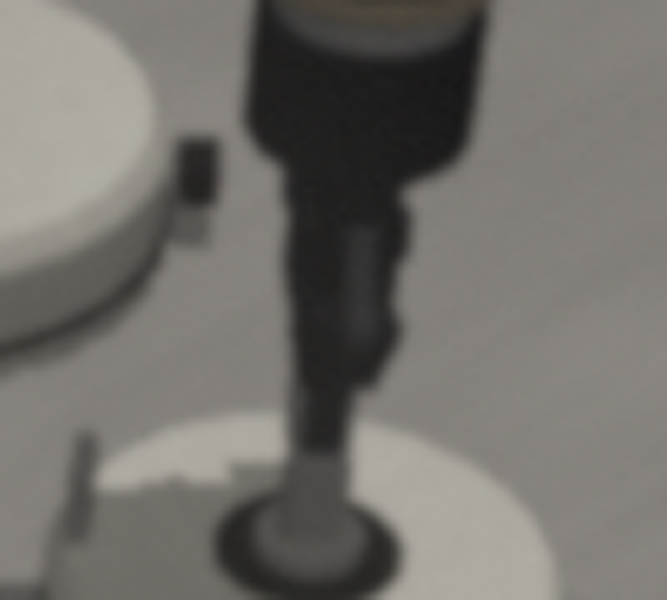

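The picture shows the shut fingertips at about (320,450), right above the shaft top, so the real tips are some 30 mm or more higher than the reported TCP implies. I'll touch the top gently to calibrate the height.

Emit:
send_rows --commands '[[[0, 0, -0.2, 0], [0, 0, -0.1, 0], [0, 0, 0, 0]]]'

```text
t: 3.83
position: [556.9, 147.5, 78.5]
tcp_rot: [[0.727, 0.686, 0.001], [0.686, -0.727, -0.001], [0.0, 0.002, -1.0]]
ft_force: [-7.5, -3.9, 20.8]
width: -0.001
grasp_force: 10.4
```

Emit:
send_rows --commands '[[[0, 0, -0.2, 0], [0, 0, -0.1, 0], [0, 0, 0, 0]]]'

```text
t: 4.08
position: [557.1, 147.6, 78.2]
tcp_rot: [[0.728, 0.686, 0.003], [0.686, -0.727, -0.002], [0.001, 0.003, -1.0]]
ft_force: [-15.0, -7.1, 45.7]
width: -0.001
grasp_force: 23.0
```

Emit:
send_rows --commands '[[[0, 0, -0.1, 0], [0, 0, -0.1, 0], [0, 0, 0, 0]]]'

```text
t: 4.33
position: [557.2, 147.6, 78.1]
tcp_rot: [[0.728, 0.686, 0.004], [0.686, -0.728, -0.003], [0.001, 0.005, -1.0]]
ft_force: [-20.8, -8.8, 63.0]
width: -0.001
grasp_force: 31.5
```

Contact came at reported z≈78.7 with tips at 91, so tip height ≈ reported z + 12.5. I'll back off, open, and go down around the shaft with a force check.

Emit:
send_rows --commands '[[[0, 0, 1.0, 0], [0, 0, 1.5, 0], [0, 0.1, 0, 0], [0, 0, 0, 0], [0, 0, 0, 0]]]' --claw 0.1

```text
t: 4.75
position: [556.3, 148.3, 95.6]
tcp_rot: [[0.727, 0.686, -0.001], [0.686, -0.727, -0.0], [-0.001, -0.0, -1.0]]
ft_force: [-0.3, 0.9, -0.9]
width: 0.55
grasp_force: 0.0
```

Emit:
send_rows --commands '[[[0, 0, -0.8, 0], [0, 0, -0.8, 0], [0, 0, -0.8, 0], [0, 0, 0, 0]]]'

```text
t: 5.08
position: [555.0, 147.8, 69.4]
tcp_rot: [[0.727, 0.686, -0.004], [0.686, -0.727, -0.001], [-0.004, -0.002, -1.0]]
ft_force: [-1.0, 0.1, -0.1]
width: 0.551
grasp_force: 0.0
```

Emit:
send_rows --commands '[[[0, 0, -0.8, 0], [0, 0, -0.8, 0], [0, 0, -0.4, 0], [0, 0, -0.2, 0], [0, 0, 0, 0]]]'

```text
t: 5.5
position: [556.2, 148.3, 49.6]
tcp_rot: [[0.727, 0.686, -0.001], [0.686, -0.727, -0.0], [-0.001, -0.001, -1.0]]
ft_force: [-0.4, 0.0, 1.0]
width: 0.55
grasp_force: 0.0
```

Emit:
send_rows --commands '[[[0, 0, 0, 0], [0, 0, 0, 0], [0, 0, 0, 0], [0, 0, 0, 0], [0, 0, 0, 0]]]' --claw -1

```text
t: 5.92
position: [556.0, 149.7, 51.0]
tcp_rot: [[0.727, 0.687, -0.0], [0.687, -0.727, 0.001], [0.001, -0.001, -1.0]]
ft_force: [-5.1, 3.5, 5.5]
width: 0.172
grasp_force: 59.2
```

Emit:
send_rows --commands '[[[0, 0, 0, 0], [0, 0, 0, 0], [0, 0, 0, 0]]]'

```text
t: 6.17
position: [556.0, 149.7, 51.0]
tcp_rot: [[0.727, 0.687, -0.0], [0.687, -0.727, 0.001], [0.001, -0.001, -1.0]]
ft_force: [-5.1, 2.4, 6.0]
width: 0.171
grasp_force: 59.2
```

Width is 0.17, at its minimum, so the grip is square with the flats at bearing −46.6°. The key rest is at −146.5°, so I'll turn +80° while gripped.

Emit:
send_rows --commands '[[[0, 0.1, 0, 5], [0, 0, 0, 5], [0, 0, 0, 5], [0, 0, 0, 5], [0, 0, 0, 5]]]'

```text
t: 6.58
position: [556.3, 149.8, 50.9]
tcp_rot: [[0.365, 0.931, -0.0], [0.931, -0.365, 0.0], [0.0, -0.0, -1.0]]
ft_force: [-4.5, 1.2, 4.9]
width: 0.168
grasp_force: 58.9
```

Emit:
send_rows --commands '[[[0, 0, 0, 5], [0, 0, 0, 5], [0, 0, 0, 5], [0, 0, 0, 5], [0, 0, 0, 5]]]'

```text
t: 7.0
position: [556.5, 149.7, 50.9]
tcp_rot: [[-0.062, 0.998, 0.0], [0.998, 0.062, 0.0], [0.0, 0.0, -1.0]]
ft_force: [-2.2, 0.2, 4.5]
width: 0.171
grasp_force: 58.4
```

Emit:
send_rows --commands '[[[0, 0, 0, 5], [0, 0, 0, 5], [0, 0, 0, 5], [0, 0, 0, 5], [0, 0, 0, 5]]]'

```text
t: 7.42
position: [556.7, 149.8, 51.0]
tcp_rot: [[-0.478, 0.878, 0.001], [0.878, 0.478, 0.0], [0.0, 0.001, -1.0]]
ft_force: [-2.7, 1.1, 2.9]
width: 0.172
grasp_force: 58.4
```

Emit:
send_rows --commands '[[[0, 0, 0, 5], [0, 0, 0, 0], [0, 0, 0, 0], [0, 0, 0, 0]]]'

```text
t: 7.75
position: [556.7, 149.8, 51.0]
tcp_rot: [[-0.55, 0.835, 0.001], [0.835, 0.55, 0.001], [0.0, 0.001, -1.0]]
ft_force: [-2.4, 1.4, 5.2]
width: 0.172
grasp_force: 60.8
```

```bash
python3 -c "
from plant import arm
s=arm.state();print(s['qpos'],s['torque'],s['position'],s['width'],s['ft_force'])"
```

```text
[ 14.64406352  39.36645718 -48.43005336 104.83752492  36.59018887
  52.73573264 -17.27445359] [0.26397813 0.62173831 0.14379514] [556.72980512 149.81352215  50.96312742] 0.17222128485814764 [-2.39419661  1.42721976  5.18686613]
```

Flats now face −146.6° and the spindle axis is at (556.4, 150.1). I'll release, rise and refine the collar's screw direction.

Emit:
send_rows --commands '[[[0, 0, 0, 0], [0, 0, 0, 0], [0, 0, 0, 0]]]' --claw 0.1

```text
t: 8.0
position: [556.9, 149.0, 50.3]
tcp_rot: [[-0.549, 0.836, 0.0], [0.836, 0.549, -0.0], [-0.001, 0.0, -1.0]]
ft_force: [0.4, -0.1, -0.3]
width: 0.545
grasp_force: 0.0
```

Emit:
send_rows --commands '[[[0, 0, 1, 0], [0, 0, 2, 0], [0, 0, 3, 0], [0, 0, 3, 0], [0, 0, 1, 0]]]' --claw 0.3

```text
t: 8.42
position: [558.2, 150.7, 155.1]
tcp_rot: [[-0.55, 0.835, 0.005], [0.835, 0.55, 0.002], [-0.001, 0.005, -1.0]]
ft_force: [0.4, 0.4, 0.2]
width: 0.649
grasp_force: 0.0
```

```bash
python3 - <<'E'
from h import *
np.set_printoptions(precision=1,suppress=True)
A={}
for n in("top","scene"):
    f=[optics.snapshot(n) for _ in range(6)]
    A[n]=np.mean([x[0].astype(float).mean(-1) for x in f],0);D=np.median([x[1] for x in f],0);X=cloud(n,D)
    k=(np.hypot(X[...,0]-466.4,X[...,1]+101)<30)&(abs(X[...,2]-32)<4);Q=X[k];(x,y),r=cv2.minEnclosingCircle(Q[:,:2].astype(np.float32))
    v,u=np.nonzero(k);print(n,k.sum(),x,y,r,u.min(),u.max(),v.min(),v.max())
im=A["top"]
print(im[229:245,298:320].astype(int))
# dark profile vs bearing at several heights
m=optics.camera_model("top")
for c in((466.3,-101.5),):
  for rad in(24,26,28):
    out=[]
    for b in range(-160,-95,5):
        p=m["R"]@np.array([c[0]+rad*np.cos(np.deg2rad(b)),c[1]+rad*np.sin(np.deg2rad(b)),20])+m["t"]
        u=np.float32([[p[0]/p[2]*m["fx"]+m["cx"]]]);v=np.float32([[p[1]/p[2]*m["fy"]+m["cy"]]])
        out.append(int(cv2.remap(im.astype(np.float32),u,v,1)[0,0]))
    print(rad,out)
g=cv2.resize(im[215:247,286:328].astype(np.uint8),(504,384),interpolation=cv2.INTER_CUBIC);cv2.imwrite("pics/c4.png",g)
E
```

```text
Traceback (most recent call last):
ValueError: zero-size array to reduction operation minimum which has no identity
```

The arm blocks the collar from the top camera, so I'll use the initial frames.

```bash
python3 - <<'E'
from h import *
np.set_printoptions(precision=1,suppress=True,linewidth=150)
im=np.load("top0.npz")["p"].mean(-1)
sc=np.load("scene0.npz")["p"].mean(-1)
# template: synthetic screw darkness in both cameras as function of bearing
def px(n,P):
    m=optics.camera_model(n);p=P@m["R"].T+m["t"];return p[:,0]/p[:,2]*m["fx"]+m["cx"],p[:,1]/p[:,2]*m["fy"]+m["cy"]
for n,I,c in(("top",im,(466.3,-101.2)),("scene",sc,(468.3,-100.8))):
  for z in(16,20):
   for rad in(25,28):
    B=np.arange(-165,-90,5);b=np.deg2rad(B)
    u,v=px(n,np.stack([c[0]+rad*np.cos(b),c[1]+rad*np.sin(b),0*b+z],-1))
    o=cv2.remap(I.astype(np.float32),u.astype(np.float32)[None],v.astype(np.float32)[None],1)[0]
    print(n,z,rad,o.astype(int))
print(B)
a=cv2.resize(im[215:247,286:326].astype(np.uint8),(400,320),interpolation=cv2.INTER_CUBIC);b=cv2.resize(sc[218:250,218:258].astype(np.uint8),(400,320),interpolation=cv2.INTER_CUBIC)
cv2.imwrite("pics/c4.png",cv2.convertScaleAbs(np.hstack([a,b]),alpha=1.6))
E
```

```text
top 16 25 [69 64 66 71 63 44 35 41 38 40 54 67 72 73 70]
top 16 28 [76 75 75 76 72 50 39 43 40 48 65 74 73 71 70]
top 20 25 [66 61 67 68 59 40 36 42 36 43 59 68 72 72 69]
top 20 28 [76 75 75 77 68 46 37 43 40 52 69 75 73 71 71]
scene 16 25 [111  91  75  66  61  59  59  61  64  65  65  66  69  73  75]
scene 16 28 [93 79 71 66 62 62 62 63 65 65 64 64 67 72 76]
scene 20 25 [123 109  92  78  69  64  61  59  59  62  65  66  67  70  74]
scene 20 28 [102  91  82  75  71  67  64  62  62  63  64  63  64  65  70]
[-165 -160 -155 -150 -145 -140 -135 -130 -125 -120 -115 -110 -105 -100  -95]
```

View pics/c4.png

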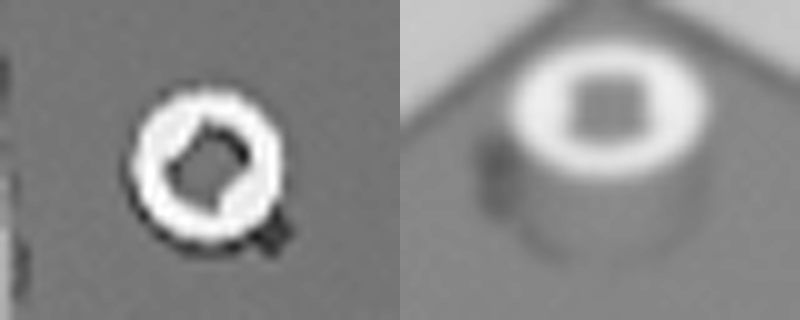

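Left panel: the collar's dark screw at crop (272,232). Both the darkness profile and the bore flats give a screw bearing of about −130°. Moving over the collar with the fingers perpendicular to the screw.

Emit:
send_rows --commands '[[[-0.75, -2.1, 0, -6.1], [-0.75, -2.1, 0, -6.1], [-0.75, -2.1, 0, -6.1], [-0.75, -2.1, 0, -6.1], [-0.75, -2.1, 0, -6.1]]]' --claw 0.6

```text
t: 9.13
position: [517.9, 43.3, 149.0]
tcp_rot: [[-0.044, 0.999, -0.002], [0.999, 0.044, 0.0], [0.0, -0.002, -1.0]]
ft_force: [-0.2, -0.7, 0.8]
width: 0.802
grasp_force: 0.0
```

Emit:
send_rows --commands '[[[-0.75, -2.1, 0, -6.1], [-0.75, -2.1, 0, -6.1], [-0.75, -2.1, 0, -6.1], [-0.75, -2.1, 0, -6.1], [-0.75, -2.1, 0, -6.1]]]'

```text
t: 9.55
position: [480.3, -61.6, 149.2]
tcp_rot: [[0.469, 0.883, -0.002], [0.883, -0.469, 0.0], [-0.0, -0.002, -1.0]]
ft_force: [1.0, 0.7, 0.6]
width: 0.801
grasp_force: 0.0
```

Emit:
send_rows --commands '[[[-0.75, -2.1, 0, -6.2], [-0.75, -2.0, 0, -6.2], [0, 0, 0, 0], [0, 0, 0, 0]]]'

```text
t: 9.88
position: [465.6, -102.6, 149.4]
tcp_rot: [[0.645, 0.764, -0.002], [0.764, -0.645, 0.0], [-0.001, -0.001, -1.0]]
ft_force: [-0.4, 0.2, 0.4]
width: 0.8
grasp_force: 0.0
```

```bash
python3 - <<'E'
from h import *
from plant import arm
np.set_printoptions(precision=2,suppress=True)
s=arm.state();print(s["position"],s["tcp_rot"],s["qpos"],s["width"],s["ft_force"])
p,d=optics.snapshot("scene");X=cloud("scene",d)
c=s["position"];k=(np.hypot(X[...,0]-c[0],X[...,1]-c[1])<75)&(X[...,2]>60)&(X[...,2]<260);print("lowest finger z",np.sort(X[k][:,2])[:10])
E
```

```text
[ 465.59 -102.58  149.38] [[ 0.64  0.76 -0.  ]
 [ 0.76 -0.64  0.  ]
 [-0.   -0.   -1.  ]] [ 38.87  18.03 -38.43 114.03  14.01  52.61 -46.96] 0.7998699687462542 [-0.38  0.18  0.44]
lowest finger z [168.45 171.57 171.68 171.93 172.42 172.44 172.65 172.74 172.82 173.09]
```

The finger tips sit about 20 mm above reported z at this opening, which confirms the offset. Going down to reported z≈−8.

Emit:
send_rows --commands '[[[0.07, 0.13, -3, 0], [0, 0, -3, 0], [0, 0, -3, 0], [0, 0, -2, 0], [0, 0, 0, 0]]]'

```text
t: 10.35
position: [464.7, -98.3, 36.5]
tcp_rot: [[0.641, 0.768, -0.006], [0.768, -0.641, 0.003], [-0.002, -0.007, -1.0]]
ft_force: [-1.0, 0.4, 0.1]
width: 0.795
grasp_force: 0.0
```

Emit:
send_rows --commands '[[[0, 0, -1.5, 0], [0, 0, -1, 0], [0, 0, -1, 0], [0, 0, 0, 0]]]'

```text
t: 10.68
position: [466.7, -99.8, 4.3]
tcp_rot: [[0.643, 0.766, -0.002], [0.766, -0.643, 0.001], [-0.001, -0.002, -1.0]]
ft_force: [0.0, 0.0, 0.3]
width: 0.801
grasp_force: 0.0
```

Emit:
send_rows --commands '[[[0, 0, -0.5, 0], [0, 0, -0.4, 0], [0, 0, -0.3, 0], [0, 0, 0, 0]]]'

```text
t: 11.02
position: [467.2, -100.3, -6.9]
tcp_rot: [[0.644, 0.765, -0.0], [0.765, -0.644, -0.0], [-0.0, -0.0, -1.0]]
ft_force: [0.3, 0.1, -0.5]
width: 0.802
grasp_force: 0.0
```

Emit:
send_rows --commands '[[[0, 0, 0, 0], [0, 0, 0, 0], [0, 0, 0, 0], [0, 0, 0, 0], [0, 0, 0, 0]]]' --claw -1

```text
t: 11.43
position: [467.5, -100.4, -6.0]
tcp_rot: [[0.644, 0.765, 0.001], [0.765, -0.644, -0.001], [-0.0, 0.001, -1.0]]
ft_force: [-0.7, -0.3, 7.3]
width: 0.497
grasp_force: 60.0
```

Collar gripped (width 0.50). Lifting and carrying it to the spindle, turning by −16.5°.

Emit:
send_rows --commands '[[[0, 0, 1, 0], [0, 0, 2, 0], [0, 0, 3, 0], [0, 0, 3, 0], [0, 0, 3, 0]]]'

```text
t: 11.85
position: [466.8, -99.9, 115.1]
tcp_rot: [[0.643, 0.766, -0.0], [0.766, -0.643, 0.001], [0.0, -0.001, -1.0]]
ft_force: [0.4, -0.1, -0.3]
width: 0.497
grasp_force: 61.0
```

Emit:
send_rows --commands '[[[0, 0, 0, 0], [0.9, 2.5, 0, -1.6], [0.9, 2.5, 0, -1.6], [0.9, 2.5, 0, -1.6], [0.9, 2.5, 0, -1.6]]]'

```text
t: 12.27
position: [503.4, 0.5, 113.8]
tcp_rot: [[0.726, 0.687, 0.0], [0.687, -0.726, -0.0], [0.0, 0.0, -1.0]]
ft_force: [0.6, -0.6, -1.1]
width: 0.501
grasp_force: 61.0
```

Emit:
send_rows --commands '[[[0.9, 2.5, 0, -1.7], [0.9, 2.5, 0, -1.7], [0.9, 2.5, 0, -1.7], [0.9, 2.5, 0, -1.7], [0.9, 2.5, 0, -1.7]]]'

```text
t: 12.68
position: [548.3, 125.9, 113.5]
tcp_rot: [[0.82, 0.573, -0.0], [0.573, -0.82, -0.0], [-0.0, -0.0, -1.0]]
ft_force: [-0.1, 0.3, -1.4]
width: 0.5
grasp_force: 61.0
```

Emit:
send_rows --commands '[[[0.9, 2.5, 0, -1.6], [0, 0, 0, 0], [0, 0, 0, 0], [0, 0, 0, 0]]]'

```text
t: 13.02
position: [556.8, 149.0, 113.1]
tcp_rot: [[0.834, 0.551, -0.001], [0.551, -0.834, -0.001], [-0.001, 0.0, -1.0]]
ft_force: [-0.6, -0.7, -1.1]
width: 0.496
grasp_force: 61.1
```

```bash
python3 - <<'E'
from h import *
from plant import arm
np.set_printoptions(precision=2,suppress=True)
s=arm.state();print(s["t"],s["position"],s["tcp_rot"],s["qpos"],s["width"],s["ft_force"])
p,d=optics.snapshot("scene")
cv2.imwrite("pics/c5.png",cv2.resize(p[130:220,290:390,::-1],(667,600),interpolation=cv2.INTER_CUBIC))
E
```

```text
13.0167 [556.81 149.04 113.13] [[ 0.83  0.55 -0.  ]
 [ 0.55 -0.83 -0.  ]
 [-0.    0.   -1.  ]] [  5.5   29.42 -34.07 102.9   19.96  53.82 -93.65] 0.4956341569631917 [-0.59 -0.7  -1.14]
```

View pics/c5.png

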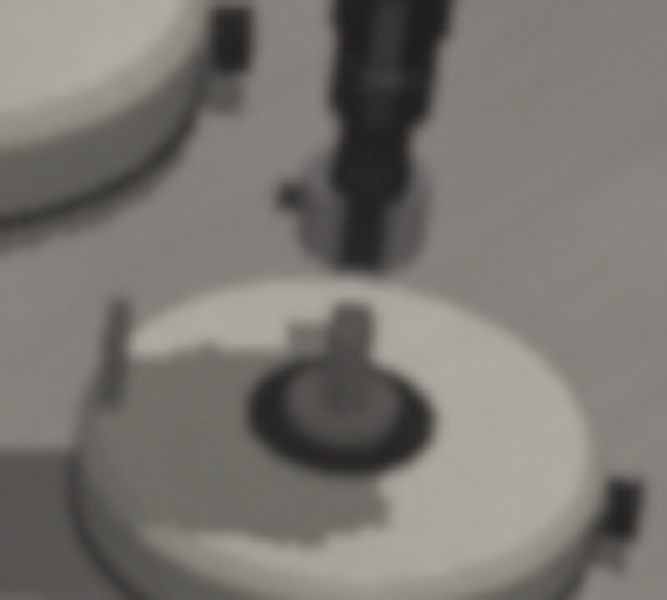

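The collar hangs above the spindle with its screw towards the fork at crop (290,195). I'll check the lateral alignment by projection.

```bash
python3 - <<'E'
from h import *
np.set_printoptions(precision=1,suppress=True)
m=optics.camera_model("scene")
def px(*P):
    p=m["R"]@np.array(P)+m["t"];return (np.array([p[0]/p[2]*m["fx"]+m["cx"]-290,p[1]/p[2]*m["fy"]+m["cy"]-130])*6.67)
print("spindle top",px(556.4,150.1,91),"shoulder",px(556.4,150.1,55))
print("collar nominal top/bot",px(556.8,149,152),px(556.8,149,124))
f=np.array([.55,-.835]);print("finger tip out",px(*(np.array([556.8,149])+f*26),128))
p,d=optics.snapshot("scene");X=cloud("scene",d);sl=slice(290,390)
k=(np.hypot(X[...,0]-557,X[...,1]-149)<45)&(X[...,2]>118)&(X[...,2]<156);g=p.mean(-1)
kk=k&(g>60);Q=X[kk];print(kk.sum())
T=(Q[:,:2]-[556.8,149])@np.array([[.835,.55],[.55,-.835]])  # tool x, y
for z in range(120,156,5):
    q=abs(Q[:,2]-z)<2.5
    if q.sum():print(z,q.sum(),T[q].min(0),T[q].max(0))
# circle fit on side points of the collar (r=22)
from scipy.optimize import least_squares
P=Q[(Q[:,2]>127)&(Q[:,2]<149)];r=least_squares(lambda c:np.hypot(P[:,0]-c[0],P[:,1]-c[1])-22,[557,149],loss="soft_l1");print("fit",len(P),r.x)
X0=cloud("scene",np.load("scene0.npz")["d"]);k=(np.hypot(X0[...,0]-468,X0[...,1]+101)<30)&(X0[...,2]>10)&(X0[...,2]<27);P=X0[k];r=least_squares(lambda c:np.hypot(P[:,0]-c[0],P[:,1]-c[1])-22,[467,-101],loss="soft_l1");print("fit tray",len(P),r.x)
E
```

```text
spindle top [347.3 317.1] shoulder [337.1 398.8]
collar nominal top/bot [364.5 173.1] [356.  241.2]
finger tip out [351.4 274.1]
186
125 6 [-21.9   0.3] [15.7 18.2]
130 25 [-22.1  -0.1] [21.3 29.4]
135 30 [-24.8   0.5] [21.  30.5]
140 29 [-30.2  -6.7] [18.6 28.3]
145 34 [-28.2  -3.9] [20.3 29.6]
150 36 [-21.5 -17.5] [21.4 28.9]
155 26 [-21.8 -12.1] [19.1 29.1]
fit 121 [556.6 147.3]
fit tray 166 [ 466.5 -100.5]
```

Emit:
send_rows --commands '[[[0, 0.13, -1, 0], [0, 0, -1, 0], [0, 0, -0.3, 0], [0, 0, 0, 0], [0, 0, 0, 0]]]'

```text
t: 13.53
position: [557.0, 150.7, 89.7]
tcp_rot: [[0.835, 0.551, -0.001], [0.551, -0.835, -0.0], [-0.001, -0.0, -1.0]]
ft_force: [0.3, 1.5, -1.5]
width: 0.497
grasp_force: 61.1
```

Emit:
send_rows --commands '[[[0, 0, -0.2, 0], [0, 0, -0.2, 0], [0, 0, 0, 0]]]'

```text
t: 13.78
position: [557.2, 151.0, 86.1]
tcp_rot: [[0.835, 0.551, -0.0], [0.551, -0.835, -0.0], [-0.0, 0.0, -1.0]]
ft_force: [0.7, -0.0, -0.6]
width: 0.496
grasp_force: 61.1
```

Emit:
send_rows --commands '[[[0, 0, -0.2, 0], [0, 0, -0.2, 0], [0, 0, 0, 0]]]'

```text
t: 14.03
position: [557.1, 150.9, 81.9]
tcp_rot: [[0.835, 0.551, -0.0], [0.551, -0.835, -0.0], [-0.0, -0.0, -1.0]]
ft_force: [-0.4, 0.4, -0.9]
width: 0.499
grasp_force: 61.1
```

Emit:
send_rows --commands '[[[-0.02, -0.03, -0.2, 0], [0, 0, -0.2, 0], [0, 0, 0, 0]]]'

```text
t: 14.28
position: [556.8, 150.5, 77.8]
tcp_rot: [[0.835, 0.551, -0.001], [0.551, -0.835, -0.0], [-0.001, -0.0, -1.0]]
ft_force: [0.5, 0.4, -1.8]
width: 0.503
grasp_force: 61.1
```

Emit:
send_rows --commands '[[[0, 0, -0.2, 0], [0, 0, -0.2, 0], [0, 0, 0, 0]]]'

```text
t: 14.53
position: [557.0, 150.7, 73.9]
tcp_rot: [[0.835, 0.551, -0.0], [0.551, -0.835, -0.0], [-0.0, -0.0, -1.0]]
ft_force: [-0.2, 0.0, -0.9]
width: 0.502
grasp_force: 61.1
```

Emit:
send_rows --commands '[[[0, 0, -0.2, 0], [0, 0, -0.2, 0], [0, 0, 0, 0]]]'

```text
t: 14.78
position: [557.1, 150.8, 70.0]
tcp_rot: [[0.835, 0.551, -0.0], [0.551, -0.835, 0.0], [-0.0, -0.0, -1.0]]
ft_force: [1.4, 1.2, -0.2]
width: 0.498
grasp_force: 61.1
```

Emit:
send_rows --commands '[[[0, 0, -0.2, 0], [0, 0, -0.2, 0], [0, 0, 0, 0]]]'

```text
t: 15.03
position: [557.1, 150.7, 66.0]
tcp_rot: [[0.835, 0.551, 0.0], [0.551, -0.835, 0.0], [0.0, -0.0, -1.0]]
ft_force: [1.3, 0.2, -1.8]
width: 0.495
grasp_force: 61.1
```

Emit:
send_rows --commands '[[[0, 0, -0.2, 0], [0, 0, -0.2, 0], [0, 0, 0, 0]]]'

```text
t: 15.28
position: [557.1, 150.8, 62.0]
tcp_rot: [[0.835, 0.551, 0.0], [0.551, -0.835, 0.0], [0.0, -0.0, -1.0]]
ft_force: [1.3, 1.3, -1.8]
width: 0.498
grasp_force: 61.1
```

It's on and sliding freely. Down to the shoulder.

Emit:
send_rows --commands '[[[-0.02, -0.02, -0.3, 0], [0, 0, -0.3, 0], [0, 0, -0.3, 0], [0, 0, -0.3, 0], [0, 0, 0, 0]]]'

```text
t: 15.7
position: [557.1, 150.7, 49.8]
tcp_rot: [[0.834, 0.551, 0.0], [0.551, -0.834, 0.0], [0.0, -0.0, -1.0]]
ft_force: [3.8, 2.0, -2.2]
width: 0.498
grasp_force: 61.0
```

Emit:
send_rows --commands '[[[0, 0, -0.2, 0], [0, 0, -0.1, 0], [0, 0, 0, 0], [0, 0, 0, 0]]]'

```text
t: 16.03
position: [557.1, 150.7, 47.2]
tcp_rot: [[0.834, 0.551, 0.0], [0.551, -0.834, 0.0], [0.001, -0.0, -1.0]]
ft_force: [3.8, 1.9, -2.9]
width: 0.497
grasp_force: 61.1
```

Emit:
send_rows --commands '[[[0, 0, -0.1, 0], [0, 0, 0, 0], [0, 0, 0, 0]]]'

```text
t: 16.28
position: [557.1, 150.7, 46.4]
tcp_rot: [[0.834, 0.551, 0.0], [0.551, -0.834, 0.0], [0.001, 0.0, -1.0]]
ft_force: [2.5, 0.9, -1.5]
width: 0.5
grasp_force: 61.2
```

Emit:
send_rows --commands '[[[0, 0, -0.1, 0], [0, 0, 0, 0], [0, 0, 0, 0]]]'

```text
t: 16.53
position: [557.1, 150.7, 45.4]
tcp_rot: [[0.835, 0.551, 0.001], [0.551, -0.835, 0.0], [0.001, 0.0, -1.0]]
ft_force: [3.8, 1.9, -0.2]
width: 0.498
grasp_force: 61.3
```

Emit:
send_rows --commands '[[[0.03, 0.02, -0.1, 0], [0, 0, 0, 0], [0, 0, 0, 0]]]'

```text
t: 16.78
position: [557.2, 150.7, 45.0]
tcp_rot: [[0.835, 0.551, 0.0], [0.551, -0.835, -0.001], [-0.0, 0.001, -1.0]]
ft_force: [0.7, 1.1, 7.6]
width: 0.5
grasp_force: 62.0
```

Emit:
send_rows --commands '[[[0, 0, -0.1, 0], [0, 0, 0, 0], [0, 0, 0, 0]]]'

```text
t: 17.03
position: [557.2, 150.7, 44.9]
tcp_rot: [[0.835, 0.551, 0.001], [0.551, -0.835, -0.001], [0.0, 0.001, -1.0]]
ft_force: [-2.7, -0.4, 17.0]
width: 0.496
grasp_force: 62.8
```

Emit:
send_rows --commands '[[[0, 0, -0.05, 0], [0, 0, 0, 0], [0, 0, 0, 0]]]'

```text
t: 17.28
position: [557.3, 150.7, 44.9]
tcp_rot: [[0.835, 0.551, 0.001], [0.551, -0.835, -0.001], [0.0, 0.001, -1.0]]
ft_force: [-3.4, -1.4, 20.9]
width: 0.499
grasp_force: 63.3
```

Seated at z 44.9 against 44.7 predicted. I'll ease the push to about 12 N and check.

Emit:
send_rows --commands '[[[0, 0, 0.1, 0], [0, 0, 0, 0], [0, 0, 0, 0], [0, 0, 0, 0], [0, 0, 0, 0]]]'

```text
t: 17.7
position: [557.2, 150.7, 45.0]
tcp_rot: [[0.835, 0.551, 0.001], [0.551, -0.835, -0.001], [0.0, 0.001, -1.0]]
ft_force: [-2.3, -0.0, 12.7]
width: 0.496
grasp_force: 62.3
```

```bash
python3 - <<'E'
from h import *
from plant import arm
p,d=optics.snapshot("scene");s=arm.state();print(s["t"],s["position"],s["ft_force"],s["grasp_force"])
cv2.imwrite("pics/c6.png",cv2.convertScaleAbs(cv2.resize(p[140:230,290:390,::-1],(667,600),interpolation=cv2.INTER_CUBIC),alpha=1.4))
E
```

```text
17.75 [557.21327235 150.67169253  44.97793065] [-1.19195989 -1.26125032 12.57512184] 62.343230824917555
```

View pics/c6.png

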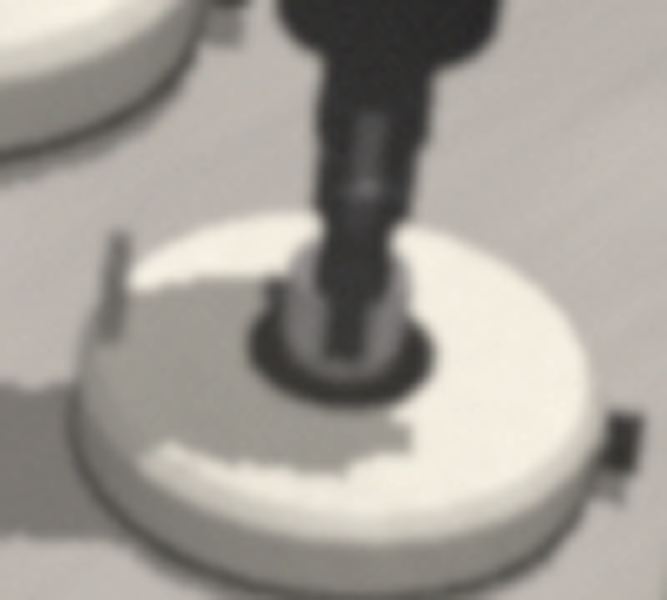

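The collar sits on the shoulder, with its base at crop (345,365) and its screw at (272,287) pointing towards the fork at (118,285). The push is steady at 12.6 N, so I'm handing in.

```bash
python3 -c "
from plant import job
print(job.close_job())"
```

```text
the job is handed in; nothing more can be done
None
```

The job is handed in at about 18 s of 64 s: the collar sits on the spindle's shoulder with its screw towards the key rest, still gripped and pressed down with about 12.6 N; the hand-in gave no verdict.

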